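# Release the ratchet press and take out the mould

### The job

The rubber mould under the bench press has cured. Throw the ratchet pawl right over so that it lies back on its stop, wind the pilot wheel backward until the ram stands at least 30 mm above where it is now, then draw the mould frame out of the press and set it down gently, flat and the right way up, inside the wooden tray. Leave the pawl thrown back and the ram up, keep the mould frame roughly level and do not drop it, and leave the jar, pliers and mallet where they are.

Things in the scene. Friction and masses are not known exactly. Their poses are not given: they have to be found in the camera images.
- press: Fixed bench press, C-shaped casting in blue enamel, foot 270 x 120 mm, 30 mm high. Origin on the bench under its shaft. Own +x points to its back (column), -x to its open front (roughly the robot's left), +y to its ratchet side (away from the robot), -y to its pilot wheel side, z up. Mm in this frame: column x 68 to 128, y +-30, up to z 240; head x -53 (its front) to 128, y +-32, z 150 to 235.
- bolster (a point): Point on the top of the steel bolster plate, straight under the ram, at press x -30, y 0, z 50 mm; axes as the press. The plate measures 130 mm along x and 110 mm along y, centred here. The ram (25 mm square bar) runs up this line through the head to z 290 mm.
- axle (a point): Centre of the shaft of ratchet wheel and pilot wheel, at press x 0, y 0, z 190 mm; axes as the press (the shaft runs along y). The casting has a boss of radius 28 mm round it out to y +-42.
- wheel (a joint): Turn of the shaft with both wheels, rad; 0 at the start. It grows when turned backward: the wheel's top moves to the press's +x (the column), the ram rises 15 mm per rad; end stop at 3.33. Friction (4 to 7 N at a knob) holds it where it is left. With the pawl in the teeth it cannot be turned backward by more than a few hundredths.
- knob0 (a point): Centre of a black 30 mm ball knob on a 12 mm spoke of the pilot wheel, 100 mm from the shaft axis, in the plane press y -80 mm. At the start it points up and to the press's front, 45 degrees from vertical; the others follow at 90 degree steps over the top to the back. It is easily pushed round from its front side.
- knob1 (a point): Centre of the second ball knob; at the start it points up and to the press's back.
- knob2 (a point): Centre of the third ball knob; at the start it points down and to the back.
- knob3 (a point): Centre of the fourth ball knob; at the start it points down and to the front.
- pawl (a joint): Angle of the ratchet pawl, rad: about 0 with its nose in the teeth of the ratchet wheel, growing as the nose is lifted and swung over to the press's back; beyond about 1.5 it falls over by its own weight on to its stop at 2.3, below that it falls back into the teeth.
- pawl_pivot (a point): Pivot of the pawl at press x 68, y 50, z 250 mm; the pawl swings about the press's y axis. The pawl is a dark steel bar 11 mm thick (along y), 70 mm long. The casting's lug that carries it lies at press x 50 to 100, y 12 to 34 mm, top z 270; a stop peg stands out of it to y 56.
- pawl_handle (a point): Middle of the red handle of the pawl: a round bar 16 mm in diameter and 39 mm long, parallel to the shaft, that stands out sideways (press +y) from an ear on the pawl above its nose, clear of the ratchet wheel (steel, 90 mm diameter, 12 teeth, press y 44 to 56). At the start 58 mm in front of and 18 mm above the pivot, at press y 72 mm.
- ram (a joint): Rise of the ram, m: 0 at the start, foot on the mould; 0.05 at most. It moves with the wheel.
- ram_foot (a point): Centre of the underside of the ram's round foot, 36 mm diameter.
- mould: Aluminium mould frame 160 (own x) x 60 (own y) x 36 mm high, about 0.5 kg, filled with pink rubber under a steel pressure plate, 8 mm below the rim. Origin at the centre of its underside, z up. It starts on the bolster, own x along the press's x, the ram's foot inside its rim (so it cannot be drawn out until the ram rises); about 57 mm stand out in front of the head.
- tray: Shallow dark wooden tray, fixed, 204 (own x) x 132 (own y) mm outside, 192 x 120 mm inside, floor 6 mm thick, rim top 16 mm above the bench. Origin at the centre of its underside. Stands to the robot's left in one of two places at varied yaw, the cradle in the other.
- cradle: Grey cradle, fixed, 150 (own x) x 75 mm, with a black handpiece lying in it, 50 mm high, about 180 mm long. Origin at the centre of its underside.
- jar: Amber glass jar with white cap, 56 mm diameter, 85 mm high, standing near the front of the press. Origin at the centre of its underside. Leave it.
- pliers: Pliers with blue handles, 160 mm long (own x), 67 mm wide, 17 mm high, lying in front of the press. Origin under the joint. Leave them.
- mallet: Wooden mallet lying flat, 205 mm long, head 38 mm thick and 75 mm wide, beyond the press as the robot sees it. Origin under the head; the handle runs to own -x. Leave it.
Not all that is in view belongs to the job. Several things have the shape of the tray; the one meant has the colours described above.

How it is judged:
By the outcome, as a careful person would: the job done as asked, in the order asked, and still so for the second after the job is handed in, with the robot touching nothing.
It also fails if it takes over 67 s, if anything falls off the work surface, if the arm or the gripper's body presses on something with over 40 N, if the wrist force passes 120 N, or if a joint passes its speed limit or range.

### The arm

A 6-joint arm with a two-finger parallel gripper is mounted at the origin on the work surface. World frame = base frame: x ahead of the robot, y to its left, z up, the work surface at z = 0. Lengths are in mm, angles in rad, forces in N, time in s.
With the tool pointing down it reaches from about 325 to 1000 mm from the base axis. Payload 5.1 kg.
Tool frame: the origin (TCP) lies at the very end of the fingers, on their centre line; the grasp point (between the pads) lies robot.grip_depth behind it (robot.grip_depth is the distance from the TCP to the grasp point, in mm); y points along the fingers, x is the direction in which the jaws open and shut, and the axes are right-handed (so a half turn about y gives the same grasp; the last joint's range is limited). The gripper opens to 85 mm and grips with 20 to 120 N. Pads are 22 mm wide; open, the fingers measure 114 mm over their backs; the gripper's body (76 mm by 85 mm) begins 54 mm behind the grasp point. The pads swing forward as they close: fully open they stand 13 mm farther back than shut.
Start: joints at [-1.28, 0.124, 1.65, -0, 1.367, -0.083], TCP at [237.319, -605.115, 231.322] pointing down, gripper open.
Joint ranges: [-2.61, 2.61], [-1.02, 2.33], [0.03, 2.71], [-1.35, 4.49], [0.32, 2.68], [-2.91, 2.91]. Speed limits (rad/s): [2.57, 2.57, 3.14, 3.14, 3.14, 3.14].

### API

Orientations are given as [roll, pitch, yaw] about the fixed x, y, z axes, in that order (R = Rz(yaw) Ry(pitch) Rx(roll)).
In Python, from bench import robot, camera, get_calibration gives the robot as it stands. The module is installed in compiled form; this text tells all that it offers.
- The arm moves only by the tool send_rows, never from a script. Its argument "increments" is a list that holds one entry, the list of rows, each a list of 6 numbers: the shift along the world's x, y, z in cm, then the turn, a rotation vector about the world's x, y, z in degrees. In form: [[[dx, dy, dz, wx, wy, wz], ...]]. A call has exactly 5 rows; each row is the pose to reach, as a shift and turn from the pose commanded when the call began; what a row does not reach only later rows make up. A row lasts 1/12 s, in which the tool goes at most 41.7 mm and 7.16 degrees, less where a joint would pass 70% of its speed; a pose out of reach is approached as far as the arm can. A call with a gripper value outside its range is refused whole. "fingers" is the closure, from -1 (fully open) to 1 (shut), set as the call begins (left out, the last holds). The fingers move at their own pace and stop on an object; "squeeze" is the grip in N (left out, the last holds). Time passes only in rows, so rows that repeat a pose let the fingers close, or fill a call up. It gives the time, the measured TCP pose, the force and the opening at its end, in the units of the state.
- robot.sense(): the state, without advancing time (a new reading comes with each control period).
- camera(name): name is "side" or "top"; returns the picture (384x512x3 uint8, red, green, blue); there is no depth.
- get_calibration(name): a dict with "camera_matrix" (3x3 intrinsics, pixels), "distortion" ([k1, k2, p1, p2, k3] as OpenCV has them; the pictures are not rectified), "cam_to_world" (4x4, takes a point from camera to world coordinates). Camera axes: x right, y up, looking along -z (the intrinsics and any distortion apply to the point x, -y, -z); pixel columns grow to the right and rows downward; lengths in mm; the calibration is good to about 2 mm. A picture is of the moment at which its call begins. get_calibration takes no time and is no camera call.
- robot.sign_off(): hands the job in, once; it reports no verdict.
The state is a dict: "time": time; "joint_pos": joint angles; "dq": joint speeds; "joint_torque": joint torques, N m; "tcp_pos": TCP position; "tcp_rot": TCP orientation; "contact_force": force on the tool from outside, world axes, zero at the start; "moment": the same for the moment, N m; "gripper_width": opening from 0.0 (shut) to 1.0 (fully open).
Only numpy, scipy, OpenCV 4.12 (cv2) and the standard library are available. Lean on these libraries where they do the work, as an engineer would, in place of code of your own. Each camera call takes 0.05 s, during which the arm holds its last target. There are 200 camera calls.

## Working session

There is one attempt and no reset: what is moved stays moved. The work goes in short steps, Python scripts to look and compute and a tool call to move; the robot and the scene stay as the last step left them, time stands still between calls to the robot, and variables do not carry over. Pictures are saved under pics/ and viewed, about 8 in all and at most 12, crops included, and the job is handed in when it is done.

Besides the shell and the picture viewer there is one more tool, called after "Emit:" by a JSON object that holds its "op" and its "data", one argument or row to a line. send_rows: Moves the arm, as the interface text tells. Its arguments: {"type":"object","properties":{"increments":{"type":"array","items":{"type":"array","items":{"type":"array","items":{"type":"number"}}}},"fingers":{"type":"number"},"squeeze":{"type":"number"}},"required":["increments"]}

```bash
mkdir -p pics
cat > h.py <<'E'
import numpy as np, cv2
from bench import robot, camera, get_calibration
def cal(n):
    c=get_calibration(n); return np.array(c["camera_matrix"],float),np.array(c["distortion"],float),np.array(c["cam_to_world"],float)
def proj(n,P):
    K,d,T=cal(n); P=np.atleast_2d(np.asarray(P,float))
    W=np.linalg.inv(T); q=P@W[:3,:3].T+W[:3,3]; q=q*[1,-1,-1]
    return cv2.projectPoints(q.reshape(-1,1,3),np.zeros(3),np.zeros(3),K,d)[0].reshape(-1,2)
def ray(n,uv):
    K,d,T=cal(n); p=cv2.undistortPoints(np.array(uv,float).reshape(-1,1,2),K,d).reshape(-1,2)
    v=np.c_[p[:,0],-p[:,1],-np.ones(len(p))]@T[:3,:3].T
    return T[:3,3],v
def atz(n,uv,z):
    o,v=ray(n,uv); return o+v*((z-o[2])/v[:,2])[:,None]
def tri(a,ua,b,ub):
    o1,v1=ray(a,ua);o2,v2=ray(b,ub);out=[]
    for x,y in zip(v1,v2):
        s=np.linalg.lstsq(np.c_[x,-y],o2-o1,rcond=None)[0]; p,q=o1+s[0]*x,o2+s[1]*y
        out.append(np.r_[(p+q)/2,np.linalg.norm(p-q)])
    return np.array(out)
E
python3 - <<'E'
from h import *
np.set_printoptions(precision=1,suppress=True)
for n in("side","top"):
    im=camera(n); cv2.imwrite(f"pics/{n}0.png",cv2.resize(im[...,::-1],(800,600),interpolation=cv2.INTER_CUBIC)); np.save(n,im)
    K,d,T=cal(n);print(n,K,d,T)
print(robot.sense(),robot.grip_depth)
E
```

```text
side [[353.4   0.  251. ]
 [  0.  353.4 195.7]
 [  0.    0.    1. ]] [-0.1  0.   0.   0.   0. ] [[ -1.    0.2  -0.2 293.8]
 [ -0.3  -0.7   0.7 700.3]
 [ -0.    0.7   0.7 847. ]
 [  0.    0.    0.    1. ]]
top [[483.2   0.  249.5]
 [  0.  483.2 193.9]
 [  0.    0.    1. ]] [-0.  0.  0.  0.  0.] [[  -0.     1.    -0.2  229.2]
 [  -1.    -0.     0.    11.7]
 [  -0.     0.2    1.  1594.1]
 [   0.     0.     0.     1. ]]
{'time': 0.1, 'joint_pos': array([-1.3,  0.1,  1.7, -0. ,  1.4, -0.1]), 'dq': array([-0., -0., -0., -0.,  0.,  0.]), 'joint_torque': array([  0. , -42.5, -36.7,  -0. ,   0. ,   0. ]), 'tcp_pos': array([ 237.1, -604.6,  230.2]), 'tcp_rot': array([-1.6,  0. , -1.2]), 'contact_force': array([ 0.1,  0.6, -0.2]), 'moment': array([-0. ,  0.1,  0. ]), 'gripper_width': 1.0023157008702954} 18.700000000000003
```

View pics/side0.png

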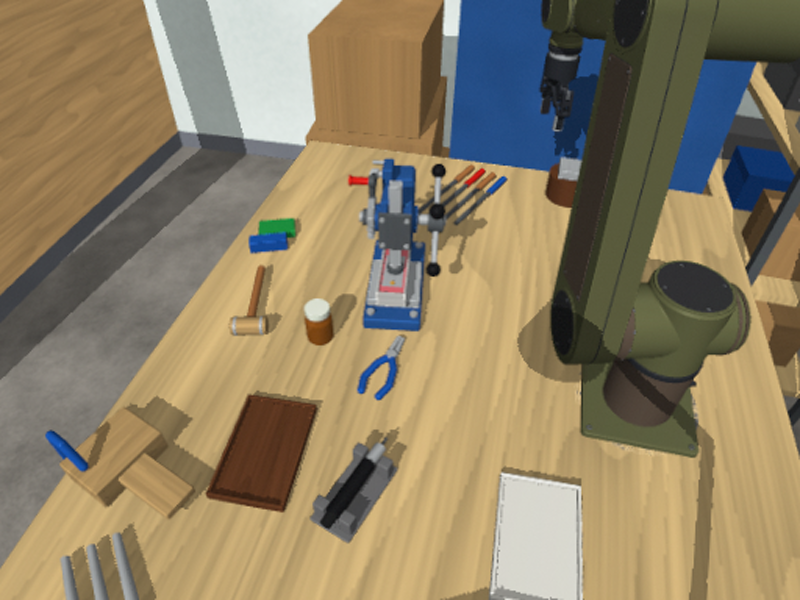

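View pics/top0.png

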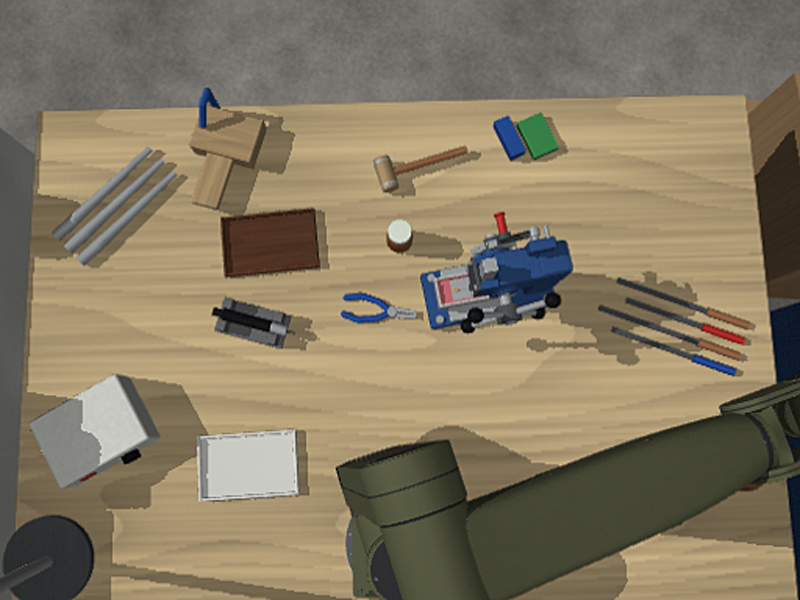

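Side view: press at (395,250), its red pawl handle at (358,180), mould at (395,280) and jar at (318,320). Tray candidates: the brown tray at side (262,450) / top (270,242), and the white tray at (540,535) / (248,465). I choose the dark wooden one. Next is a close crop of the press in both views.

Run:
```python
from h import *
s=np.load("side.npy")[...,::-1];t=np.load("top.npy")[...,::-1]
a=s[95:220,215:305]; b=t[130:220,262:372]   # x4.4
A=cv2.resize(a,None,fx=4.4,fy=4.4,interpolation=cv2.INTER_CUBIC);B=cv2.resize(b,None,fx=3.6,fy=3.6,interpolation=cv2.INTER_CUBIC)
c=np.zeros((600,800,3),np.uint8);c[:550,:396]=A[:550,:396];c[:B.shape[0],400:400+B.shape[1]]=B[:,:400]
D=cv2.resize(t[125:185,135:215],None,fx=3.6,fy=3.6,interpolation=cv2.INTER_CUBIC);c[340:340+D.shape[0],400:400+D.shape[1]]=D
cv2.imwrite("pics/c1.png",c)
```

```text
(no output)
```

View pics/c1.png

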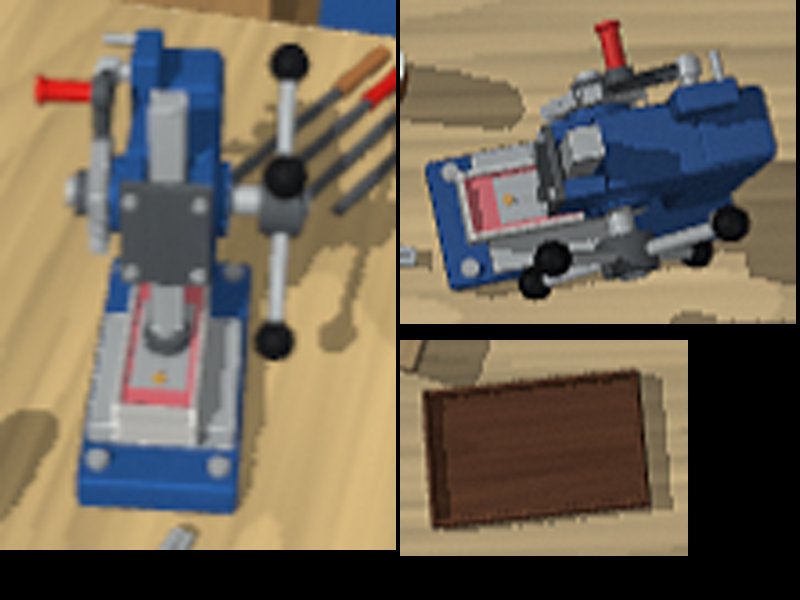

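```bash
cat > pose.py <<'E'
from h import *
from scipy.optimize import least_squares
np.set_printoptions(precision=1,suppress=True)
S=lambda p:(np.array(p,float))/4.4+[215,95]-.4
Tt=lambda p:(np.array(p,float)-[400,0])/3.6+[262,130]-.4
r=100/np.sqrt(2)
kn={0:(-r,-80,190+r),1:(r,-80,190+r),2:(r,-80,190-r),3:(-r,-80,190-r)}
top=[(kn[0],(552,259)),(kn[1],(730,224)),(kn[3],(535,285)),((10,91.5,268),(607,25)),((-30,0,290),(588,146))]
side=[(kn[1],(290,62)),(kn[0],(285,178)),(kn[3],(275,341)),((10,91.5,268),(40,90)),((-30,0,290),(168,97))]
def W(q,P):
    c,s=np.cos(q[2]),np.sin(q[2]);P=np.atleast_2d(P).astype(float)
    return np.c_[q[0]+c*P[:,0]-s*P[:,1],q[1]+s*P[:,0]+c*P[:,1],P[:,2]]
def f(q):
    q=np.r_[q[:2]*100,q[2]]
    return np.r_[(proj("top",W(q,[a for a,_ in top]))-Tt([b for _,b in top])).ravel(),(proj("side",W(q,[a for a,_ in side]))-S([b for _,b in side])).ravel()]
s=least_squares(f,[5,-2,-1.4],loss="soft_l1");q=np.r_[s.x[:2]*100,s.x[2]]
if __name__=="__main__":
    print("press",q[:2],"yaw",round(q[2],4));print(f(s.x).reshape(-1,2))
    print("tri knob1,knob0,knob3,handle end",tri("top",Tt([(730,224),(552,259),(535,285),(607,25)]),"side",S([(290,62),(285,178),(275,341),(40,90)])))
    print("model",W(q,[kn[1],kn[0],kn[3],(10,91.5,268)]))
    print("kn2",W(q,kn[2]))
    D=lambda p:(np.array(p,float)-[400,340])/3.6+[135,125]-.4
    c=atz("top",D([(425,390),(638,372),(652,510),(433,527)]),16);print("tray",c,c.mean(0),"edges",np.linalg.norm(np.diff(c,axis=0),axis=1))
    # side view tray corners (800x600 picture)
    cs=atz("side",np.array([(250,396),(316,402),(283,508),(209,494)])/1.5625,16);print("tray side",cs,cs.mean(0))
    # mould front top corners
    print("mould pts",W(q,[(-110,30,86),(-110,-30,86)]), "top-est",atz("top",Tt([(460,178),(470,243)]),86),"side-est",atz("side",S([(115,408),(200,405)]),86))
    print("tri mould corner",tri("top",Tt([(460,178),(470,243)]),"side",S([(115,408),(200,405)])))
    print("jar",atz("top",np.array([(400,230)])/1.5625,85),"mallet",atz("top",np.array([(387,173),(465,150)])/1.5625,38))
    print("pliers",atz("top",np.array([(343,297),(345,320),(415,314)])/1.5625,10), "cradle",atz("top",np.array([(216,310),(290,330)])/1.5625,50))
E
python3 pose.py
```

```text
press [ 516.8 -196.2] yaw -1.3973
[[-0.  -0.1]
 [-0.2 -0.2]
 [-0.3 -0.5]
 [-0.2  0.4]
 [-0.7 -1.3]
 [ 0.2  0. ]
 [ 0.4 -0.8]
 [ 0.2 -0.6]
 [ 0.6 -0.4]
 [ 0.4  0. ]]
tri knob1,knob0,knob3,handle end [[ 450.3 -280.1  260.4    1.2]
 [ 426.4 -140.8  257.4    1. ]
 [ 425.5 -141.4  115.8    1.8]
 [ 610.8 -191.1  265.5    0.7]]
model [[ 450.2 -279.6  260.7]
 [ 425.8 -140.3  260.7]
 [ 425.8 -140.3  119.3]
 [ 608.7 -190.2  268. ]]
kn2 [[ 450.2 -279.6  119.3]]
tray [[690.  371.1  16. ]
 [702.5 170.6  16. ]
 [569.6 158.5  16. ]
 [558.4 361.8  16. ]] [630.1 265.5  16. ] edges [200.8 133.4 203.6]
tray side [[700.4 180.4  16. ]
 [577.2 161.6  16. ]
 [558.1 368.   16. ]
 [683.2 377.9  16. ]] [629.7 272.   16. ]
mould pts [[527.4 -82.6  86. ]
 [468.3 -93.   86. ]] top-est [[525.4 -82.1  86. ]
 [467.1 -89.   86. ]] side-est [[528.  -75.3  86. ]
 [469.9 -93.6  86. ]]
tri mould corner [[528.4 -82.4  78.9   3.3]
 [467.6 -88.6  90.7   2.5]]
jar [[631.7 -14.   85. ]] mallet [[ 771.3    9.9   38. ]
 [ 819.3 -160.    38. ]]
pliers [[507.6 109.9  10. ]
 [458.  106.3  10. ]
 [467.3 -42.4  10. ]] cradle [[479.5 371.3  50. ]
 [434.1 217.7  50. ]]
```

Run:
```python
from pose import *
s=robot.sense();print(s["tcp_pos"],np.round(s["tcp_rot"],3))
print("above",W(q,(10,80,330)),"yaw turn deg",np.degrees(q[2]-s["tcp_rot"][2]))
for th in np.arange(0,2.31,.23):
    a=np.radians(180-17.24)-th; p=(68+60.7*np.cos(a),80,250+60.7*np.sin(a)-18.7); print(round(th,2),W(q,p)[0])
print("press x dir",np.cos(q[2]),np.sin(q[2]))
```

```text
[ 237.1 -604.6  230.2] [-1.6  0.  -1.2]
above [[ 597.4 -192.2  330. ]] yaw turn deg -11.474473791244808
0.0 [ 597.4 -192.2  249.3]
0.23 [ 598.3 -197.8  262. ]
0.46 [ 599.8 -206.   273.2]
0.69 [ 601.6 -216.6  282.1]
0.92 [ 603.8 -228.8  288.3]
1.15 [ 606.1 -242.2  291.6]
1.38 [ 608.5 -255.9  291.6]
1.61 [ 610.9 -269.3  288.5]
1.84 [ 613.  -281.6  282.4]
2.07 [ 614.9 -292.2  273.6]
2.3 [ 616.4 -300.6  262.5]
press x dir 0.17262854091416674 -0.9849869983212194
```

Emit:
{"op": "send_rows", "data": {
  "increments": [
    [[0,0,4,0,0,0],[2,2,7,0,0,0],[5,5,9,0,0,0],[8,8,11,0,0,-4],[11,11,11,0,0,-8]]
  ],
  "fingers": 0,
  "squeeze": 40
}}

```text
time: 0.52
tcp_pos: [340.8, -502.6, 344.5]
tcp_rot: [-1.569, -0.006, -1.342]
contact_force: [0.3, -0.3, 1.2]
gripper_width: 0.503
```

Emit:
{"op": "send_rows", "data": {
  "increments": [
    [[2.7,3,0,0,0,-3.5],[5.4,6,0,0,0,-3.5],[8,9,0,0,0,-3.5],[10.7,12,0,0,0,-3.5],[13.3,15,0,0,0,-3.5]]
  ]
}}

```text
time: 0.93
tcp_pos: [473.9, -350.6, 339.9]
tcp_rot: [-1.571, 0.0, -1.398]
contact_force: [-0.2, -0.8, 1.0]
gripper_width: 0.497
```

Emit:
{"op": "send_rows", "data": {
  "increments": [
    [[2.7,3,0,0,0,0],[5.4,6,0,0,0,0],[8,9,0,0,0,0],[10.7,12,0,0,0,0],[11.7,15.2,0,0,0,0]]
  ]
}}

```text
time: 1.35
tcp_pos: [591.9, -198.5, 339.1]
tcp_rot: [-1.571, 0.001, -1.397]
contact_force: [-0.3, -1.3, -0.7]
gripper_width: 0.499
```

Emit:
{"op": "send_rows", "data": {
  "increments": [
    [[0,0,-3,0,0,0],[0,0,-4.5,0,0,0],[0,0,-4.5,0,0,0],[0,0,-4.5,0,0,0],[0,0,-4.5,0,0,0]]
  ]
}}

```text
time: 1.77
tcp_pos: [589.7, -201.5, 295.9]
tcp_rot: [-1.571, -0.0, -1.399]
contact_force: [-0.0, -0.3, -0.0]
gripper_width: 0.501
```

```bash
cat > look.py <<'E'
from h import *
import sys
def look(name,sb=(95,220,200,310),tb=(120,220,255,375)):
    s=camera("side")[...,::-1];t=camera("top")[...,::-1];c=np.zeros((600,800,3),np.uint8)
    for im,b,x in((s,sb,0),(t,tb,400)):
        k=min(398/(b[3]-b[2]),598/(b[1]-b[0]));A=cv2.resize(im[b[0]:b[1],b[2]:b[3]],None,fx=k,fy=k,interpolation=cv2.INTER_CUBIC);c[:A.shape[0],x:x+A.shape[1]]=A
    cv2.imwrite(f"pics/{name}.png",c);r=robot.sense();print(r["time"],np.round(r["tcp_pos"],1),np.round(r["tcp_rot"],3),r["gripper_width"])
E
python3 -c "
from look import *
look('l1')"
```

```text
1.8667 [ 590.1 -201.7  297.1] [-1.569e+00 -1.000e-03 -1.399e+00] 0.5000082327901374
```

View pics/l1.png

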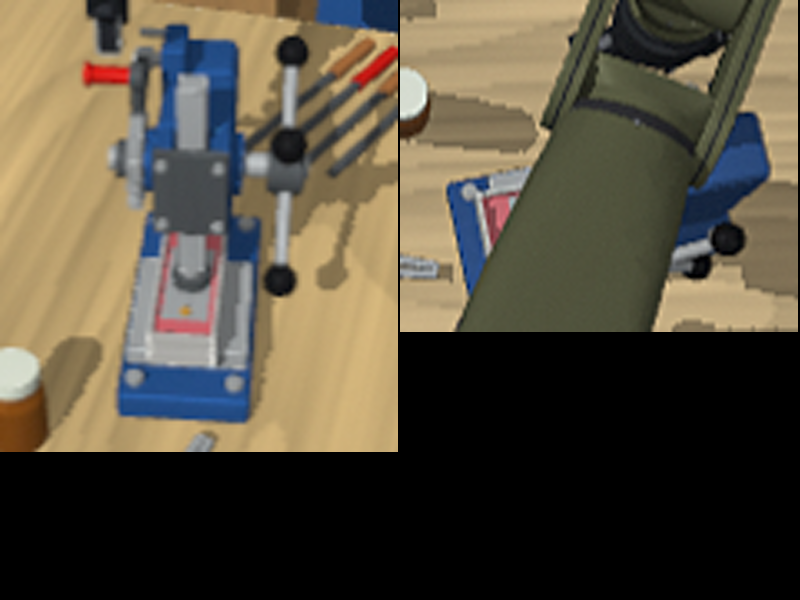

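Emit:
{"op": "send_rows", "data": {
  "increments": [
    [[0.6,0.9,0,0,0,0],[0.6,0.9,-2.5,0,0,0],[0.6,0.9,-4.8,0,0,0],[0.6,0.9,-4.8,0,0,0],[0.6,0.9,-4.8,0,0,0]]
  ]
}}

```text
time: 2.28
tcp_pos: [595.5, -191.0, 246.5]
tcp_rot: [-1.573, 0.001, -1.398]
contact_force: [-0.1, -0.5, 0.7]
gripper_width: 0.496
```

Emit:
{"op": "send_rows", "data": {
  "increments": [
    [[0,0,0,0,0,0],[0,0,0,0,0,0],[0,0,0,0,0,0],[0,0,0,0,0,0],[0,0,0,0,0,0]]
  ],
  "fingers": 1,
  "squeeze": 30
}}

```text
time: 2.7
tcp_pos: [596.3, -190.6, 250.0]
tcp_rot: [-1.569, 0.001, -1.398]
contact_force: [-3.7, 3.6, 3.2]
gripper_width: 0.177
```

Emit:
{"op": "send_rows", "data": {
  "increments": [
    [[0.05,-0.25,0.65,0,0,0],[0.1,-0.56,1.27,0,0,0],[0.17,-0.95,1.85,0,0,0],[0.24,-1.38,2.39,0,0,0],[0.33,-1.9,2.85,0,0,0]]
  ]
}}

```text
time: 3.12
tcp_pos: [598.7, -204.7, 277.5]
tcp_rot: [-1.571, 0.013, -1.396]
contact_force: [-7.0, 20.4, 8.4]
gripper_width: 0.172
```

Emit:
{"op": "send_rows", "data": {
  "increments": [
    [[0.1,-0.54,0.43,0,0,0],[0.31,-1.76,1.05,0,0,0],[0.54,-3.1,1.38,0,0,0],[0.66,-3.8,1.4,0,0,0],[0.78,-4.47,1.38,0,0,0]]
  ]
}}

```text
time: 3.53
tcp_pos: [607.3, -254.6, 294.4]
tcp_rot: [-1.568, 0.0, -1.397]
contact_force: [-4.6, 6.2, 4.5]
gripper_width: 0.176
```

Emit:
{"op": "send_rows", "data": {
  "increments": [
    [[0.12,-0.67,-0.1,0,0,0],[0.24,-1.34,-0.31,0,0,0],[0.45,-2.57,-0.92,0,0,0],[0.64,-3.63,-1.8,0,0,0],[0.74,-4.2,-2.4,0,0,0]]
  ]
}}

```text
time: 3.95
tcp_pos: [614.5, -297.1, 267.2]
tcp_rot: [-1.57, 0.002, -1.398]
contact_force: [-2.6, 4.4, 3.4]
gripper_width: 0.173
```

Emit:
{"op": "send_rows", "data": {
  "increments": [
    [[0,0,0,0,0,0],[0,0,0,0,0,0],[0,0,0,0,0,0],[0,0,0,0,0,0],[0,0,0,0,0,0]]
  ],
  "fingers": 0
}}

```text
time: 4.37
tcp_pos: [614.8, -297.1, 266.5]
tcp_rot: [-1.57, -0.001, -1.397]
contact_force: [0.6, 0.0, -0.4]
gripper_width: 0.499
```

Emit:
{"op": "send_rows", "data": {
  "increments": [
    [[0,0,3,0,0,0],[0,0,6,0,0,0],[0,0,9,0,0,0],[-3,1,11,0,0,7],[-6,2,12,0,0,14]]
  ]
}}

```text
time: 4.78
tcp_pos: [555.2, -277.4, 389.4]
tcp_rot: [-1.568, -0.004, -1.147]
contact_force: [0.2, 1.2, 1.3]
gripper_width: 0.502
```

```bash
python3 -c "
from look import *
look('l2')
from pose import *
print(robot.sense()['joint_pos'])
print('above knob0',W(q,(-70.7,-80,330)))
for w in np.arange(0,2.5,.157):
    a=np.radians(135)-w;print(round(w,2),W(q,(100*np.cos(a),-80,190+100*np.sin(a)-18.7))[0])
"
```

```text
4.8833 [ 553.  -276.6  391. ] [-1.567 -0.006 -1.152] 0.505121104034373
[-0.6 -0.   1.5 -0.   1.6  0.6]
above knob0 [[ 425.8 -140.3  330. ]]
0.0 [ 425.8 -140.3  242. ]
0.16 [ 427.9 -152.1  252.2]
0.31 [ 430.2 -165.2  260.4]
0.47 [ 432.7 -179.5  266.4]
0.63 [ 435.3 -194.5  270.1]
0.78 [ 438.  -209.9  271.3]
0.94 [ 440.7 -225.3  270.1]
1.1 [ 443.4 -240.4  266.4]
1.26 [ 445.9 -254.6  260.4]
1.41 [ 448.2 -267.8  252.2]
1.57 [ 450.2 -279.6  242.1]
1.73 [ 452.  -289.6  230.1]
1.88 [ 453.4 -297.7  216.8]
2.04 [ 454.5 -303.6  202.3]
2.2 [ 455.1 -307.2  187.1]
2.36 [ 455.3 -308.5  171.4]
```

View pics/l2.png

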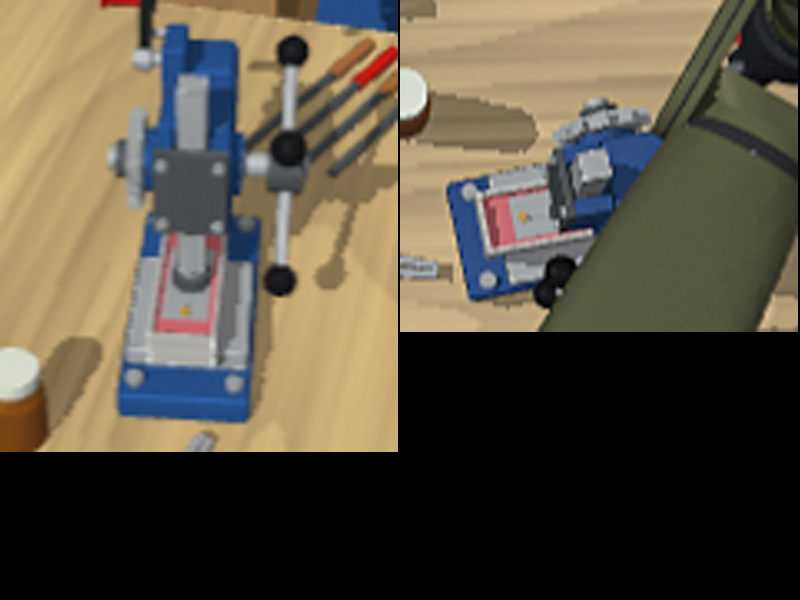

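Emit:
{"op": "send_rows", "data": {
  "increments": [
    [[-1.2,1.3,0,0,0,7],[-2.4,2.6,0,0,0,14],[-3.6,3.9,0,0,0,21],[-4.8,5.2,0,0,0,28],[-6,6.5,0,0,0,35]]
  ]
}}

```text
time: 5.3
tcp_pos: [494.2, -211.6, 385.2]
tcp_rot: [-1.571, 0.0, -0.537]
contact_force: [0.1, 0.6, -0.7]
gripper_width: 0.501
```

Emit:
{"op": "send_rows", "data": {
  "increments": [
    [[-1.4,1.4,0,0,0,7],[-2.8,2.8,0,0,0,14],[-4.2,4.2,-1,0,0,21],[-5.6,5.6,-2,0,0,28],[-6.8,7,-4,0,0,35]]
  ]
}}

```text
time: 5.72
tcp_pos: [426.8, -141.9, 347.4]
tcp_rot: [-1.573, -0.004, 0.073]
contact_force: [-0.1, -0.6, 0.7]
gripper_width: 0.503
```

Emit:
{"op": "send_rows", "data": {
  "increments": [
    [[0,0,-1,0,0,5],[0,0,-2,0,0,5],[0,0,-2,0,0,5],[0,0,-2,0,0,5],[0,0,-2,0,0,5]]
  ]
}}

```text
time: 6.13
tcp_pos: [427.1, -142.6, 326.4]
tcp_rot: [-1.571, -0.001, 0.154]
contact_force: [0.2, 0.7, -0.3]
gripper_width: 0.502
```

Emit:
{"op": "send_rows", "data": {
  "increments": [
    [[-0.1,0.2,-2,0,0,1],[-0.1,0.2,-4.2,0,0,1],[-0.1,0.2,-6.5,0,0,1],[-0.1,0.2,-8.4,0,0,1],[-0.1,0.2,-8.4,0,0,1]]
  ],
  "fingers": -0.2
}}

```text
time: 6.55
tcp_pos: [424.1, -139.7, 238.0]
tcp_rot: [-1.567, 0.005, 0.172]
contact_force: [-1.1, 0.2, -0.9]
gripper_width: 0.604
```

Emit:
{"op": "send_rows", "data": {
  "increments": [
    [[0,0,0,0,0,0],[0,0,0,0,0,0],[0,0,0,0,0,0],[0,0,0,0,0,0],[0,0,0,0,0,0]]
  ],
  "fingers": 1,
  "squeeze": 40
}}

```text
time: 6.97
tcp_pos: [426.5, -140.7, 243.8]
tcp_rot: [-1.573, -0.003, 0.173]
contact_force: [0.8, -0.5, 2.7]
gripper_width: 0.322
```

Emit:
{"op": "send_rows", "data": {
  "increments": [
    [[0.1,-0.55,0.5,0,0,0],[0.21,-1.18,0.95,0,0,0],[0.32,-1.8,1.4,0,0,0],[0.44,-2.49,1.75,0,0,0],[0.56,-3.2,2.05,0,0,0]]
  ]
}}

```text
time: 7.38
tcp_pos: [431.6, -170.5, 262.0]
tcp_rot: [-1.566, -0.002, 0.174]
contact_force: [4.5, 5.3, -5.8]
gripper_width: 0.322
```

Emit:
{"op": "send_rows", "data": {
  "increments": [
    [[0.13,-0.72,0.27,0,0,0],[0.39,-2.22,0.64,0,0,0],[0.66,-3.76,0.76,0,0,0],[0.93,-5.3,0.64,0,0,0],[1.2,-6.8,0.27,0,0,0]]
  ]
}}

```text
time: 7.8
tcp_pos: [443.5, -241.9, 266.0]
tcp_rot: [-1.573, -0.001, 0.173]
contact_force: [-0.7, -0.5, 0.6]
gripper_width: 0.001
```

Emit:
{"op": "send_rows", "data": {
  "increments": [
    [[0.25,-1.42,-0.6,0,0,0],[0.48,-2.74,-1.42,0,0,0],[0.68,-3.92,-2.43,0,0,0],[0.86,-4.92,-3.63,0,0,0],[1.0,-5.73,-4.96,0,0,0]]
  ]
}}

```text
time: 8.22
tcp_pos: [453.0, -297.5, 214.2]
tcp_rot: [-1.568, 0.0, 0.173]
contact_force: [-1.2, 3.9, 5.2]
gripper_width: -0.001
```

Emit:
{"op": "send_rows", "data": {
  "increments": [
    [[0.11,-0.59,-1.45,0,0,0],[0.17,-0.95,-2.97,0,0,0],[0.19,-1.05,-4.3,0,0,0],[0.19,-1.05,-4.6,0,0,0],[0.19,-1.05,-4.6,0,0,0]]
  ]
}}

```text
time: 8.63
tcp_pos: [454.5, -307.8, 167.6]
tcp_rot: [-1.569, 0.002, 0.173]
contact_force: [-0.3, 0.3, -0.5]
gripper_width: 0.003
```

```bash
python3 -c "
from look import *
look('l3')
print(robot.sense()['contact_force'])"
```

```text
8.7333 [ 454.6 -308.   168.1] [-1.57e+00  1.00e-03  1.73e-01] -0.0004025036473052097
[ 0.12599993 -0.14720926 -0.08845934]
```

View pics/l3.png

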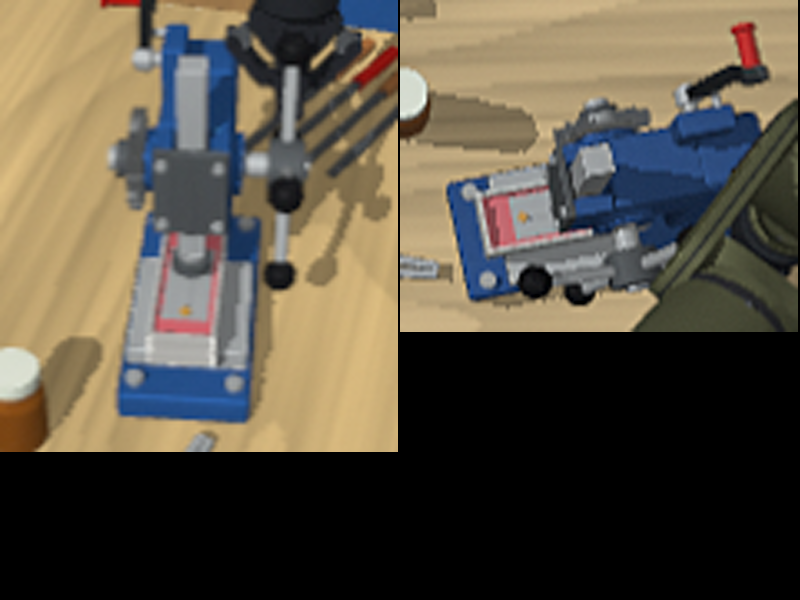

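Run:
```python
from pose import *
def K(w):
    a=np.radians(135)-w+np.arange(4)*np.pi/2
    return np.c_[100*np.cos(a),-80+0*a,190+100*np.sin(a)]
T2=(np.array([(535,282),(578,291)],float)-[400,0])/3.317+[255,120]-.4
S2=np.array([(293,45),(287,192),(280,275)],float)/3.618+[200,95]-.4
best=[]
for w in np.arange(0,1.571,.02):
    P=W(q,K(w));t=proj("top",P);s=proj("side",P)
    e=sum(np.min(np.linalg.norm(t-p,axis=1)) for p in T2)+sum(np.min(np.linalg.norm(s-p,axis=1)) for p in S2)
    best.append((e,w))
print(sorted(best)[:3]);w=sorted(best)[0][1];print(K(w));print((proj("side",W(q,K(w)))-[200,95])*3.618,(proj("top",W(q,K(w)))-[255,120])*3.317+[400,0])
```

```text
[(np.float64(2.008503558865326), np.float64(1.18)), (np.float64(2.7538925618682093), np.float64(1.2)), (np.float64(3.6514317305530692), np.float64(1.16))]
[[ 38.4 -80.  282.3]
 [-92.3 -80.  228.4]
 [-38.4 -80.   97.7]
 [ 92.3 -80.  151.6]]
[[292.6  47.1]
 [285.9 190.9]
 [279.3 271.8]
 [285.8 139. ]] [[693.  240.7]
 [533.3 280.5]
 [576.6 289.1]
 [723.5 253.1]]
```

Emit:
{"op": "send_rows", "data": {
  "increments": [
    [[0,0,3,0,0,0],[0,0,7,0,0,0],[0,0,11,0,0,0],[0,0,14.5,0,0,0],[-0.3,2,16.5,0,0,0]]
  ]
}}

```text
time: 9.15
tcp_pos: [452.9, -290.5, 339.0]
tcp_rot: [-1.577, -0.004, 0.171]
contact_force: [-0.2, 0.5, 0.8]
gripper_width: 0.003
```

Emit:
{"op": "send_rows", "data": {
  "increments": [
    [[-0.4,2,0,0,0,0],[-0.7,4,0,0,0,0],[-0.7,4,0,0,0,0],[-0.7,4,-2.5,0,0,0],[-0.7,4,-2.5,0,0,0]]
  ],
  "fingers": -0.2
}}

```text
time: 9.57
tcp_pos: [443.7, -247.1, 304.9]
tcp_rot: [-1.567, 0.005, 0.174]
contact_force: [-0.0, -0.3, -1.6]
gripper_width: 0.601
```

```bash
python3 -c "
from look import *
look('l4',(85,190,215,310))"
```

```text
9.6667 [ 444.4 -247.9  307.7] [-1.569  0.003  0.173] 0.6014250410415167
```

View pics/l4.png

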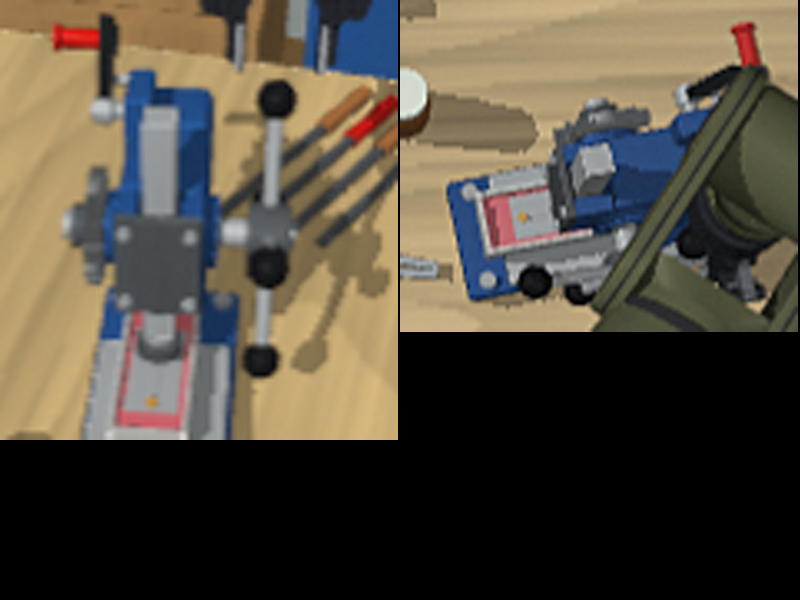

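Emit:
{"op": "send_rows", "data": {
  "increments": [
    [[0,0,-1.5,0,0,0],[0,0,-3,0,0,0],[0,0,-4.2,0,0,0],[0,0,-5,0,0,0],[0,0,-5,0,0,0]]
  ]
}}

```text
time: 10.08
tcp_pos: [444.3, -247.7, 257.2]
tcp_rot: [-1.568, 0.003, 0.173]
contact_force: [0.2, 0.5, -0.6]
gripper_width: 0.6
```

Emit:
{"op": "send_rows", "data": {
  "increments": [
    [[0,0,0,0,0,0],[0,0,0,0,0,0],[0,0,0,0,0,0],[0,0,0,0,0,0],[0,0,0,0,0,0]]
  ],
  "fingers": 1,
  "squeeze": 90
}}

```text
time: 10.5
tcp_pos: [445.2, -248.4, 260.6]
tcp_rot: [-1.572, -0.001, 0.173]
contact_force: [-1.9, -0.1, 4.3]
gripper_width: 0.311
```

Emit:
{"op": "send_rows", "data": {
  "increments": [
    [[0,0,0,0,0,0],[0,0,0,0,0,0],[0,0,0.3,0,0,0],[0,0,0.7,0,0,0],[0,0,0.7,0,0,0]]
  ],
  "fingers": 0
}}

```text
time: 10.92
tcp_pos: [445.4, -248.2, 267.4]
tcp_rot: [-1.572, -0.001, 0.173]
contact_force: [0.1, 0.3, 0.0]
gripper_width: 0.501
```

Emit:
{"op": "send_rows", "data": {
  "increments": [
    [[0,0,0,0,0,0],[0,0,0,0,0,0],[0,0,0,0,0,0],[0,0,0,0,0,0],[0,0,0,0,0,0]]
  ],
  "fingers": 1,
  "squeeze": 90
}}

```text
time: 11.33
tcp_pos: [445.1, -248.2, 267.2]
tcp_rot: [-1.572, -0.001, 0.173]
contact_force: [-1.6, 0.5, 4.5]
gripper_width: 0.305
```

```bash
python3 -c "
from pose import *
a0=np.radians(135)-1.18
b=W(q,(100*np.cos(a0),-80,100*np.sin(a0)))[0]
for d in np.arange(.08,1.25,.08):
    a=a0-d;print(round(d,2),(W(q,(100*np.cos(a),-80,100*np.sin(a)))[0]-b)/10)"|sed 's/ \+/ /g'
```

```text
0.08 [ 0.1 -0.7 -0.3]
0.16 [ 0.2 -1.4 -0.7]
0.24 [ 0.4 -2.1 -1.2]
0.32 [ 0.5 -2.7 -1.7]
0.4 [ 0.6 -3.2 -2.2]
0.48 [ 0.7 -3.8 -2.8]
0.56 [ 0.7 -4.3 -3.5]
0.64 [ 0.8 -4.7 -4.1]
0.72 [ 0.9 -5.1 -4.8]
0.8 [ 0.9 -5.4 -5.6]
0.88 [ 1. -5.6 -6.3]
0.96 [ 1. -5.8 -7.1]
1.04 [ 1. -6. -7.9]
1.12 [ 1.1 -6. -8.7]
1.2 [ 1.1 -6.1 -9.5]
```

Emit:
{"op": "send_rows", "data": {
  "increments": [
    [[0.1,-0.7,-0.3,0,0,0],[0.2,-1.4,-0.7,0,0,0],[0.4,-2.1,-1.2,0,0,0],[0.5,-2.7,-1.7,0,0,0],[0.6,-3.2,-2.2,0,0,0]]
  ]
}}

```text
time: 11.75
tcp_pos: [450.7, -281.7, 247.0]
tcp_rot: [-1.574, 0.001, 0.169]
contact_force: [-5.3, -2.3, 13.3]
gripper_width: 0.299
```

Holding. Continue the arc.

Emit:
{"op": "send_rows", "data": {
  "increments": [
    [[0.1,-0.6,-0.6,0,0,0],[0.1,-1.1,-1.3,0,0,0],[0.2,-1.5,-1.9,0,0,0],[0.3,-1.9,-2.6,0,0,0],[0.3,-2.2,-3.4,0,0,0]]
  ]
}}

```text
time: 12.17
tcp_pos: [454.1, -302.3, 209.9]
tcp_rot: [-1.57, -0.001, 0.173]
contact_force: [0.2, 0.7, 0.4]
gripper_width: 0.001
```

Emit:
{"op": "send_rows", "data": {
  "increments": [
    [[0.1,-0.2,-0.7,0,0,0],[0.1,-0.4,-1.5,0,0,0],[0.1,-0.6,-2.3,0,0,0],[0.2,-0.6,-3.1,0,0,0],[0.2,-0.7,-3.9,0,0,0]]
  ]
}}

```text
time: 12.58
tcp_pos: [455.8, -308.3, 169.7]
tcp_rot: [-1.569, 0.001, 0.173]
contact_force: [0.0, 0.3, -0.0]
gripper_width: -0.002
```

```bash
python3 -c "
from look import *
look('l5',(85,190,215,310))
print(robot.sense()['contact_force'])"
```

```text
12.6833 [ 455.1 -308.1  169.1] [-1.568  0.002  0.173] -0.0021970072373472646
[ 0.24728933 -0.35045354 -0.551243  ]
```

View pics/l5.png

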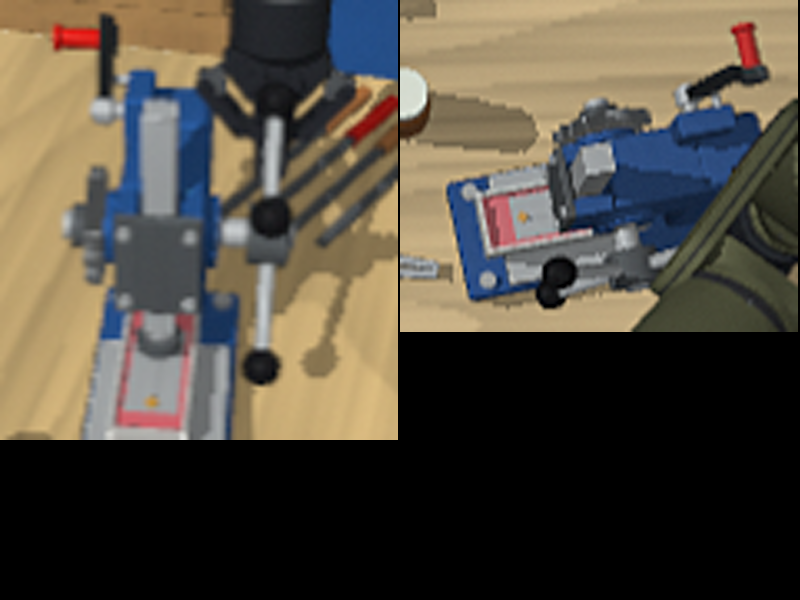

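Emit:
{"op": "send_rows", "data": {
  "increments": [
    [[0,0,3,0,0,0],[0,0,7,0,0,0],[0,0,11,0,0,0],[0,0,15,0,0,0],[0,0,18,0,0,0]]
  ]
}}

```text
time: 13.1
tcp_pos: [456.5, -309.1, 355.8]
tcp_rot: [-1.574, -0.003, 0.173]
contact_force: [0.4, -0.6, 0.2]
gripper_width: 0.001
```

Emit:
{"op": "send_rows", "data": {
  "increments": [
    [[-0.6,3.4,0,0,0,0],[-1.2,6.8,0,0,0,0],[-1.8,10.2,0,0,0,0],[-2.4,13.6,0,0,0,0],[-3,17,0,0,0,0]]
  ]
}}

```text
time: 13.52
tcp_pos: [425.4, -137.5, 351.7]
tcp_rot: [-1.571, -0.001, 0.173]
contact_force: [0.4, -0.2, 0.0]
gripper_width: 0.004
```

Emit:
{"op": "send_rows", "data": {
  "increments": [
    [[-0.4,2.5,0,0,0,0],[-0.7,4.3,0,0,0,0],[-0.7,4.3,0,0,0,0],[-0.7,4.3,0,0,0,0],[-0.7,4.3,0,0,0,0]]
  ]
}}

```text
time: 13.93
tcp_pos: [419.1, -96.4, 351.5]
tcp_rot: [-1.571, -0.0, 0.173]
contact_force: [0.4, -0.9, 0.5]
gripper_width: -0.003
```

```bash
cat > wh.py <<'E'
from pose import *
def wheel(save=None):
    s=camera("side");t=camera("top");out=[]
    if save: np.savez(save,s=s,t=t)
    g=cv2.GaussianBlur(s.max(2).astype(np.float32),(0,0),.8)
    for w in np.arange(0,np.pi/2,.02):
        a=np.radians(135)-w+np.arange(4)*np.pi/2
        p=proj("side",W(q,np.c_[100*np.cos(a),-80+0*a,190+100*np.sin(a)]))
        v=[g[int(round(y)),int(round(x))] for x,y in p]
        out.append((sum(np.sort(v)[:3]),round(w,2),np.round(v)))
    out.sort(key=lambda o:o[0]);return out[:3]
def foot():
    pass
if __name__=="__main__":
    r=robot.sense();print(r["time"],r["tcp_pos"],np.round(r["tcp_rot"],3))
    for o in wheel("lastw.npz"):print(o)
E
python3 wh.py; python3 -c "
from pose import *
x=robot.sense()['tcp_pos']; print('target',W(q,(-115,-80,345)))"
```

```text
13.9333 [419.1 -96.4 351.5] [-1.6 -0.   0.2]
(np.float32(82.47337), np.float64(1.42), array([108.,  23.,  33.,  26.], dtype=float32))
(np.float32(83.03251), np.float64(1.4), array([108.,  26.,  31.,  26.], dtype=float32))
(np.float32(98.54322), np.float64(1.38), array([108.,  44.,  31.,  23.], dtype=float32))
target [[418.2 -96.7 345. ]]
```

Emit:
{"op": "send_rows", "data": {
  "increments": [
    [[0,0,-3,0,0,0],[0,0,-6,0,0,0],[0,0,-9,0,0,0],[0,0,-11.3,0,0,0],[0,0,-11.3,0,0,0]]
  ]
}}

```text
time: 14.45
tcp_pos: [416.1, -95.8, 232.1]
tcp_rot: [-1.565, 0.009, 0.171]
contact_force: [-1.1, 0.5, -0.7]
gripper_width: -0.001
```

Emit:
{"op": "send_rows", "data": {
  "increments": [
    [[0.1,-0.7,0,0,0,0],[0.3,-1.6,0,0,0,0],[0.4,-2.5,0,0,0,0],[0.6,-3.4,0,0,0,0],[0.75,-4.3,0,0,0,0]]
  ]
}}

```text
time: 14.87
tcp_pos: [427.7, -129.3, 251.5]
tcp_rot: [-1.546, -0.009, 0.176]
contact_force: [-6.4, 23.1, 19.4]
gripper_width: -0.003
```

Emit:
{"op": "send_rows", "data": {
  "increments": [
    [[0.2,-1,0,0,0,0],[0.35,-2,0,0,0,0],[0.5,-3,0.3,0,0,0],[0.7,-4,0.5,0,0,0],[0.9,-5.2,0.5,0,0,0]]
  ]
}}

```text
time: 15.28
tcp_pos: [436.3, -191.8, 246.7]
tcp_rot: [-1.571, -0.003, 0.173]
contact_force: [-1.6, 5.4, 1.5]
gripper_width: 0.003
```

```bash
python3 wh.py
```

```text
15.2833 [ 436.3 -191.8  246.7] [-1.6 -0.   0.2]
(np.float32(80.92312), np.float64(0.38), array([110.,  26.,  30.,  24.], dtype=float32))
(np.float32(81.53936), np.float64(0.4), array([104.,  26.,  31.,  24.], dtype=float32))
(np.float32(81.53936), np.float64(0.42), array([104.,  26.,  31.,  24.], dtype=float32))
```

```bash
python3 -c "
from h import *
d=np.load('lastw.npz');s=d['s'][...,::-1];t=d['t'][...,::-1]
c=np.zeros((600,800,3),np.uint8)
for im,b,x in((s,(85,190,215,310),0),(t,(120,220,255,375),400)):
    k=min(398/(b[3]-b[2]),598/(b[1]-b[0]));A=cv2.resize(im[b[0]:b[1],b[2]:b[3]],None,fx=k,fy=k,interpolation=cv2.INTER_CUBIC);c[:A.shape[0],x:x+A.shape[1]]=A
cv2.imwrite('pics/l6.png',c[:450])"
```

```text
(no output)
```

View pics/l6.png

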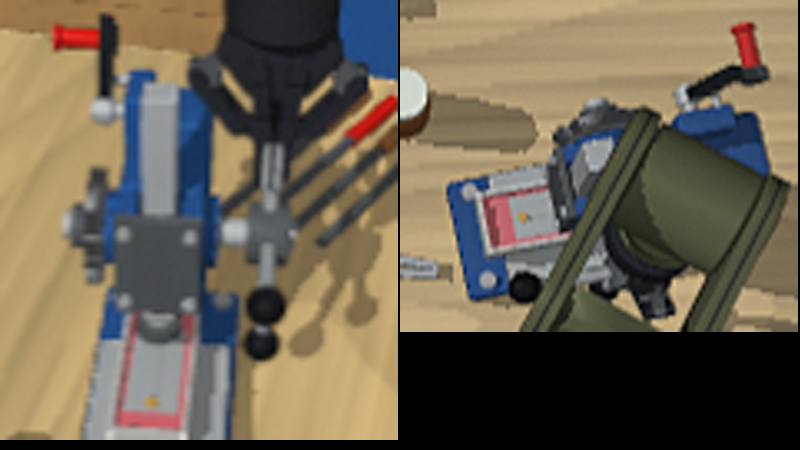

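Run:
```python
from pose import *
T2=np.array([(265,307),(262,343)])/4.19+[215,85]-.4
for w in np.arange(.2,1.5,.1):
    a=np.radians(135)-w+np.arange(4)*np.pi/2
    p=proj("side",W(q,np.c_[100*np.cos(a),-80+0*a,190+100*np.sin(a)]))
    d=[np.linalg.norm(p-t,axis=1).min() for t in T2];print(round(w,2),np.round(d,1),np.round((p[0]-[215,85])*4.19))
tops=proj("side",W(q,[(-30,0,290+h) for h in (0,20,25,30,35,40,50)]));print((tops-[215,85])*4.19)
ft=proj("side",W(q,[(-48,0,78+h) for h in (0,20,25,30,35,40,50)]));print((ft-[215,85])*4.19)
```

```text
0.2 [7.4 3.9] [273. 178.]
0.3 [4.7 2.9] [274. 165.]
0.4 [2.1 1.6] [274. 153.]
0.5 [0.4 0.7] [275. 141.]
0.6 [2.7 2.3] [275. 131.]
0.7 [4.1 3.7] [275. 122.]
0.8 [1.6 1.8] [276. 114.]
0.9 [1.4 0.2] [276. 107.]
1.0 [4.3 1.5] [276. 102.]
1.1 [7.5 2.8] [276.  98.]
1.2 [10.8  3.8] [276.  96.]
1.3 [13.2  4.6] [276.  95.]
1.4 [13.6  5. ] [276.  96.]
[[160.  132.6]
 [160.1 107.5]
 [160.1 101.2]
 [160.2  94.8]
 [160.2  88.3]
 [160.2  81.8]
 [160.3  68.7]]
[[157.2 378.3]
 [157.2 358.9]
 [157.3 354. ]
 [157.3 349.1]
 [157.3 344.1]
 [157.3 339.1]
 [157.3 329. ]]
```

Emit:
{"op": "send_rows", "data": {
  "increments": [
    [[0.1,-0.5,0,0,0,0],[0.15,-0.9,0,0,0,0],[0.15,-0.9,0,0,0,0],[-0.2,1,0,0,0,0],[-0.4,2,2,0,0,0]]
  ]
}}

```text
time: 15.8
tcp_pos: [429.6, -169.8, 259.2]
tcp_rot: [-1.567, 0.006, 0.173]
contact_force: [-0.4, -1.1, -0.1]
gripper_width: 0.002
```

Emit:
{"op": "send_rows", "data": {
  "increments": [
    [[0,0,3,0,0,0],[0,0,7,0,0,0],[0,2,9,0,0,0],[0,5,10,0,0,0],[0,9,10,0,0,0]]
  ]
}}

```text
time: 16.22
tcp_pos: [432.7, -81.9, 367.4]
tcp_rot: [-1.576, -0.006, 0.169]
contact_force: [1.4, 1.1, -0.1]
gripper_width: 0.003
```

Run:
```python
import wh; from pose import *
r=robot.sense();print(r["time"],r["tcp_pos"],r["joint_pos"])
for o in wh.wheel("lastw.npz"):print(o)
from scipy.spatial.transform import Rotation as R
axp=np.array([np.cos(q[2]),np.sin(q[2]),0]); ayp=np.array([-np.sin(q[2]),np.cos(q[2]),0])
# tilt so that finger dir = cos*down + sin*(+press x)
for t in (25,30,35):
    t=np.radians(t); yf=np.array([0,0,-np.cos(t)])+np.sin(t)*axp
    g=W(q,(-97,0,68))[0]; print(np.degrees(t),"tcp",g+18.7*yf,"60mm back",g-60*yf+0*axp, "tilt rotvec deg",np.degrees(t)*np.cross([0,0,-1],axp))
```

```text
16.2167 [432.7 -81.9 367.4] [-0.3 -0.4  1.9 -0.   1.6 -0.5]
(np.float32(81.262474), np.float64(0.26), array([141.,  27.,  28.,  26.], dtype=float32))
(np.float32(82.40501), np.float64(0.28), array([143.,  25.,  31.,  26.], dtype=float32))
(np.float32(84.94698), np.float64(0.3), array([145.,  28.,  31.,  26.], dtype=float32))
25.0 tcp [ 501.5 -108.4   51.1] 60mm back [495.7 -75.6 122.4] tilt rotvec deg [-24.6  -4.3  -0. ]
29.999999999999996 tcp [ 501.7 -109.8   51.8] 60mm back [494.9 -71.1 120. ] tilt rotvec deg [-29.5  -5.2  -0. ]
35.0 tcp [ 501.9 -111.2   52.7] 60mm back [494.2 -66.7 117.1] tilt rotvec deg [-34.5  -6.   -0. ]
```

Emit:
{"op": "send_rows", "data": {
  "increments": [
    [[1.6,0,-1,-6,-1,0],[3.2,0,-2,-12,-2,0],[4.8,0.1,-3,-18,-3,0],[6.4,0.3,-5,-24.6,-4.3,0],[6.4,0.3,-8,-24.6,-4.3,0]]
  ],
  "fingers": -1
}}

```text
time: 16.73
tcp_pos: [498.1, -76.0, 283.8]
tcp_rot: [-2.012, -0.004, 0.179]
contact_force: [0.1, -0.3, -1.2]
gripper_width: 0.708
```

Emit:
{"op": "send_rows", "data": {
  "increments": [
    [[0,0,-3.5,0,0,0],[0,0,-7,0,0,0],[0,0,-10.5,0,0,0],[0,0,-14,0,0,0],[0,0,-14,0,0,0]]
  ]
}}

```text
time: 17.15
tcp_pos: [490.2, -78.1, 134.7]
tcp_rot: [-2.003, 0.014, 0.173]
contact_force: [-1.9, 0.3, -1.8]
gripper_width: 1.0
```

```bash
python3 -c "
from look import *
look('l7',(85,215,205,310))
from pose import *
from scipy.spatial.transform import Rotation as R
r=robot.sense();print(R.from_euler('xyz',r['tcp_rot']).as_matrix(),r['contact_force'])
d=r['tcp_pos']-np.r_[q[:2],0];c,s=np.cos(q[2]),np.sin(q[2]);print('press frame',c*d[0]+s*d[1],-s*d[0]+c*d[1])"
```

```text
17.25 [494.8 -78.5 142.5] [-2.007  0.003  0.173] 1.001900049051256
[[ 1.   0.1 -0.2]
 [ 0.2 -0.4  0.9]
 [-0.  -0.9 -0.4]] [ 0.5  0.2 -0.1]
press frame -119.72359154985429 -1.3862549949368663
```

View pics/l7.png

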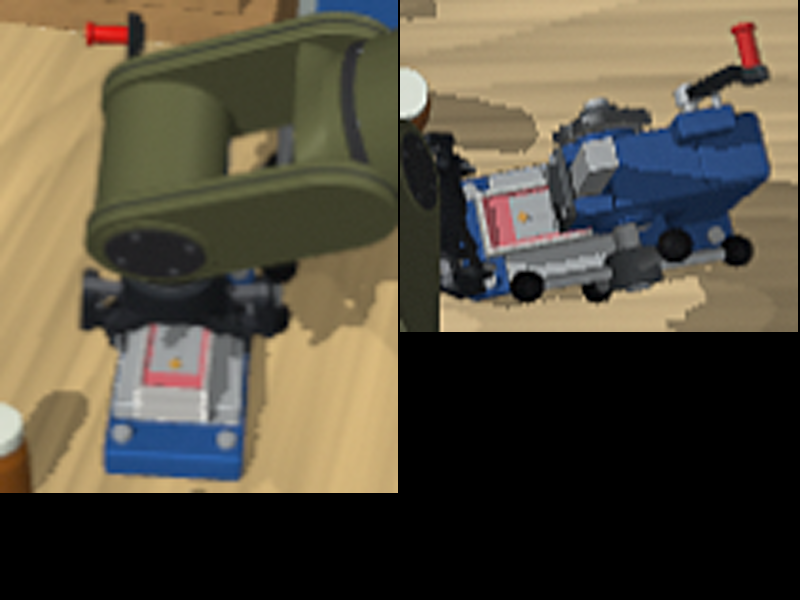

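Run:
```python
from pose import *
T2=(np.array([(528,285),(598,290),(675,245),(737,250)],float)-[400,0])/3.317+[255,120]-.4
for w in np.arange(.6,1.3,.06):
    a=np.radians(135)-w+np.arange(4)*np.pi/2
    p=proj("top",W(q,np.c_[100*np.cos(a),-80+0*a,190+100*np.sin(a)]))
    print(round(w+np.pi/2,2),[round(np.linalg.norm(p-t,axis=1).min(),1) for t in T2])
t=(np.array([(598,150)],float)-[400,0])/3.317+[255,120]-.4
for h in (0,20,30,40,50):print(h,proj("top",W(q,[(-30,0,290+h)]))-t)
```

```text
2.17 [np.float64(2.7), np.float64(11.8), np.float64(14.3), np.float64(3.2)]
2.23 [np.float64(2.7), np.float64(9.9), np.float64(12.0), np.float64(2.9)]
2.29 [np.float64(2.5), np.float64(8.0), np.float64(9.8), np.float64(2.5)]
2.35 [np.float64(2.3), np.float64(6.1), np.float64(7.6), np.float64(2.0)]
2.41 [np.float64(1.9), np.float64(4.2), np.float64(5.5), np.float64(1.4)]
2.47 [np.float64(1.5), np.float64(2.4), np.float64(3.3), np.float64(0.8)]
2.53 [np.float64(0.9), np.float64(1.0), np.float64(1.2), np.float64(0.3)]
2.59 [np.float64(0.2), np.float64(1.6), np.float64(0.8), np.float64(1.0)]
2.65 [np.float64(0.6), np.float64(3.3), np.float64(2.8), np.float64(2.0)]
2.71 [np.float64(1.5), np.float64(4.9), np.float64(4.7), np.float64(3.1)]
2.77 [np.float64(2.6), np.float64(6.6), np.float64(6.5), np.float64(4.3)]
2.83 [np.float64(3.7), np.float64(8.2), np.float64(8.2), np.float64(5.6)]
0 [[-1.1  4. ]]
20 [[-0.2  2.5]]
30 [[0.3 1.6]]
40 [[0.7 0.8]]
50 [[ 1.2 -0. ]]
```

Emit:
{"op": "send_rows", "data": {
  "increments": [
    [[0.2,-0.9,-2,0,0,0],[0.4,-1.9,-4,0,0,0],[0.6,-2.8,-6,0,0,0],[0.75,-3.6,-7.8,0,0,0],[0.9,-4.2,-8.8,0,0,0]]
  ]
}}

```text
time: 17.67
tcp_pos: [506.2, -121.1, 56.9]
tcp_rot: [-2.008, -0.003, 0.173]
contact_force: [-0.2, 0.2, 0.5]
gripper_width: 0.999
```

Emit:
{"op": "send_rows", "data": {
  "increments": [
    [[0,0,0,0,0,0],[0,0,0,0,0,0],[0,0,0,0,0,0],[0,0,0,0,0,0],[0,0,0,0,0,0]]
  ]
}}

```text
time: 18.08
tcp_pos: [505.5, -119.8, 56.9]
tcp_rot: [-2.008, -0.002, 0.174]
contact_force: [-0.6, -0.3, -0.9]
gripper_width: 0.999
```

Emit:
{"op": "send_rows", "data": {
  "increments": [
    [[0,0,0,0,0,0],[0,0,0,0,0,0],[0,0,0,0,0,0],[0,0,0,0,0,0],[0,0,0,0,0,0]]
  ],
  "fingers": 1,
  "squeeze": 60
}}

```text
time: 18.5
tcp_pos: [505.5, -119.6, 56.3]
tcp_rot: [-2.007, -0.002, 0.174]
contact_force: [0.3, 3.8, 5.5]
gripper_width: 0.694
```

Emit:
{"op": "send_rows", "data": {
  "increments": [
    [[-0.1,0.5,0.1,0,0,0],[-0.25,1.5,0.1,0,0,0],[-0.5,2.8,0.1,0,0,0],[-0.7,4,0.1,0,0,0],[-0.86,4.9,0,0,0,0]]
  ]
}}

```text
time: 18.92
tcp_pos: [495.9, -70.7, 56.0]
tcp_rot: [-2.009, 0.0, 0.174]
contact_force: [1.8, -6.3, 5.0]
gripper_width: 0.696
```

Emit:
{"op": "send_rows", "data": {
  "increments": [
    [[0,0,0,0,0,0],[0,0,0,0,0,0],[0,0,0,0,0,0],[0,0,0,0,0,0],[0,0,0,0,0,0]]
  ],
  "fingers": -1
}}

```text
time: 19.33
tcp_pos: [495.6, -71.0, 55.0]
tcp_rot: [-2.006, 0.001, 0.173]
contact_force: [-0.3, -0.5, 0.4]
gripper_width: 1.002
```

Emit:
{"op": "send_rows", "data": {
  "increments": [
    [[0.2,-1,0,0,0,0],[0.4,-2.3,0,0,0,0],[0.65,-3.8,0,0,0,0],[0.86,-4.9,0,0,0,0],[0.86,-4.9,0,0,0,0]]
  ]
}}

```text
time: 19.75
tcp_pos: [504.7, -122.0, 55.6]
tcp_rot: [-2.007, -0.0, 0.17]
contact_force: [0.3, -1.0, -0.3]
gripper_width: 0.997
```

Emit:
{"op": "send_rows", "data": {
  "increments": [
    [[0,0,-0.3,0,0,0],[0,0,-0.3,0,0,0],[0,0,-0.3,0,0,0],[0,0,-0.3,0,0,0],[0,0,-0.3,0,0,0]]
  ],
  "fingers": 1,
  "squeeze": 80
}}

```text
time: 20.17
tcp_pos: [504.5, -119.4, 52.2]
tcp_rot: [-2.006, -0.0, 0.174]
contact_force: [2.2, 0.8, -1.2]
gripper_width: 0.692
```

```bash
python3 -c "
from look import *
look('l8',(85,230,195,310),(120,230,235,375))"
```

```text
20.2667 [ 504.5 -119.4   52.1] [-2.006 -0.     0.174] 0.6919999524725089
```

View pics/l8.png

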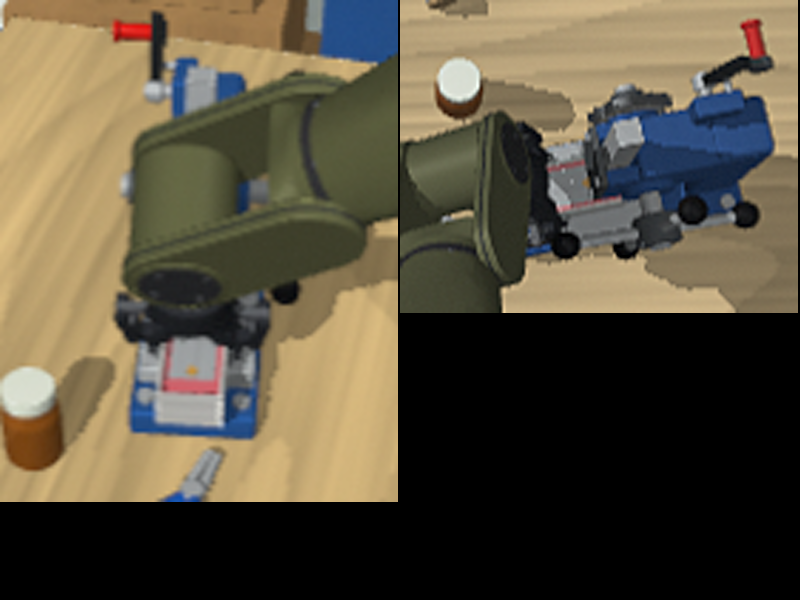

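Emit:
{"op": "send_rows", "data": {
  "increments": [
    [[0,0,0.4,0,0,0],[0,0,0.9,0,0,0],[-0.3,1.5,1,0,0,0],[-0.6,3.5,1,0,0,0],[-1,6,1,0,0,0]]
  ],
  "squeeze": 100,
  "fingers": 1
}}

```text
time: 20.68
tcp_pos: [493.6, -60.1, 62.1]
tcp_rot: [-2.006, 0.001, 0.171]
contact_force: [0.2, -0.2, -5.2]
gripper_width: 0.692
```

Emit:
{"op": "send_rows", "data": {
  "increments": [
    [[-0.5,2.5,0,0,0,0],[-1,5,0,0,0,0],[-1.1,7.5,1,0,0,0],[-1.1,9.5,2.5,0,0,0],[-1.1,11,4,0,0,0]]
  ]
}}

```text
time: 21.1
tcp_pos: [481.9, 51.5, 101.6]
tcp_rot: [-2.006, 0.003, 0.174]
contact_force: [1.9, -0.1, -4.9]
gripper_width: 0.692
```

Emit:
{"op": "send_rows", "data": {
  "increments": [
    [[0.8,2.5,0,0,0,-1],[2,5,0,0,0,-2.5],[3.4,7.5,0,0,0,-4],[5,10,0,0,0,-5.5],[6.5,12.5,0,0,0,-6.5]]
  ]
}}

```text
time: 21.52
tcp_pos: [548.4, 176.3, 101.7]
tcp_rot: [-2.007, 0.001, 0.059]
contact_force: [0.3, -0.8, -5.4]
gripper_width: 0.685
```

Emit:
{"op": "send_rows", "data": {
  "increments": [
    [[1.8,2,0,0,0,0],[3.6,4,0,0,0,0],[5.4,5.9,-0.5,0,0,0],[7,7.6,-1.5,0,0,0],[8.3,8.8,-2.5,0,0,0]]
  ]
}}

```text
time: 21.93
tcp_pos: [632.4, 264.8, 76.7]
tcp_rot: [-2.006, -0.0, 0.061]
contact_force: [-0.3, -0.9, -4.7]
gripper_width: 0.692
```

Emit:
{"op": "send_rows", "data": {
  "increments": [
    [[0,0,0,0,0,0],[0,0,0,0,0,0],[0,0,-0.5,0,0,0],[0,0,-1,0,0,0],[0,0,-1,0,0,0]]
  ]
}}

```text
time: 22.35
tcp_pos: [630.2, 262.2, 66.1]
tcp_rot: [-2.007, 0.002, 0.059]
contact_force: [-0.4, 0.8, -5.6]
gripper_width: 0.686
```

```bash
python3 -c "
from look import *
look('l9',(215,340,120,240),(100,215,110,230))
print(robot.sense()['contact_force'],robot.sense()['moment'])"
```

```text
22.45 [630.9 262.4  67.1] [-2.007e+00  1.000e-03  5.900e-02] 0.6892458069915869
[-0.13723422  0.68144176 -5.55230163] [0.52136951 0.03183028 0.03774402]
```

Emit:
{"op": "send_rows", "data": {
  "increments": [
    [[0,0.2,-1.2,0,0,0],[0,0.3,-2.4,0,0,0],[0,0.3,-3.6,0,0,0],[0,0.3,-4.7,0,0,0],[0,0.3,-5.3,0,0,0]]
  ]
}}

```text
time: 22.87
tcp_pos: [629.8, 265.3, 10.9]
tcp_rot: [-2.008, 0.004, 0.06]
contact_force: [-1.0, -0.4, -5.6]
gripper_width: 0.689
```

Emit:
{"op": "send_rows", "data": {
  "increments": [
    [[0,0,0,0,0,0],[0,0,-0.1,0,0,0],[0,0,-0.2,0,0,0],[0,0,-0.3,0,0,0],[0,0,-0.3,0,0,0]]
  ]
}}

```text
time: 23.28
tcp_pos: [631.9, 266.3, 12.0]
tcp_rot: [-2.006, -0.001, 0.06]
contact_force: [-0.0, 0.3, -4.9]
gripper_width: 0.688
```

Emit:
{"op": "send_rows", "data": {
  "increments": [
    [[0,0,-0.1,0,0,0],[0,0,-0.2,0,0,0],[0,0,-0.3,0,0,0],[0,0,-0.3,0,0,0],[0,0,-0.3,0,0,0]]
  ]
}}

```text
time: 23.7
tcp_pos: [631.5, 266.1, 8.4]
tcp_rot: [-2.007, -0.0, 0.06]
contact_force: [0.7, -0.3, -5.5]
gripper_width: 0.689
```

Emit:
{"op": "send_rows", "data": {
  "increments": [
    [[0,0,-0.1,0,0,0],[0,0,-0.15,0,0,0],[0,0,-0.2,0,0,0],[0,0,-0.2,0,0,0],[0,0,-0.2,0,0,0]]
  ]
}}

```text
time: 24.12
tcp_pos: [631.6, 266.1, 8.3]
tcp_rot: [-2.008, 0.0, 0.059]
contact_force: [-6.2, -1.2, 5.5]
gripper_width: 0.69
```

Emit:
{"op": "send_rows", "data": {
  "increments": [
    [[0,0,0,0,0,0],[0,0,0,0,0,0],[0,0,0,0,0,0],[0,0,0,0,0,0],[0,0,0,0,0,0]]
  ],
  "fingers": -0.65
}}

```text
time: 24.53
tcp_pos: [631.7, 266.1, 6.4]
tcp_rot: [-2.007, -0.0, 0.06]
contact_force: [0.3, -0.4, -0.8]
gripper_width: 0.822
```

Emit:
{"op": "send_rows", "data": {
  "increments": [
    [[0,0.4,0.9,0,0,0],[-0.1,0.9,2,0,0,0],[-0.2,1.8,4,0,0,0],[-0.4,3.2,7,0,0,0],[-0.6,4.8,10.5,0,0,0]]
  ]
}}

```text
time: 24.95
tcp_pos: [624.4, 313.9, 111.5]
tcp_rot: [-2.008, 0.003, 0.059]
contact_force: [1.2, 0.7, 0.1]
gripper_width: 0.826
```

Emit:
{"op": "send_rows", "data": {
  "increments": [
    [[-1,1,3.5,0,0,0],[-4,2,6,0,0,0],[-8,2,8,0,0,0],[-12,2,9,0,0,0],[-15,2,10,0,0,0]]
  ]
}}

```text
time: 25.37
tcp_pos: [473.7, 335.1, 214.4]
tcp_rot: [-2.004, -0.003, 0.06]
contact_force: [-0.4, 0.4, -0.2]
gripper_width: 0.828
```

Emit:
{"op": "send_rows", "data": {
  "increments": [
    [[-2,-3,2,0,0,0],[-4,-6,4,0,0,0],[-6,-9,6,0,0,0],[-8,-13,6,0,0,0],[-8,-17,6,0,0,0]]
  ]
}}

```text
time: 25.78
tcp_pos: [394.1, 165.4, 274.5]
tcp_rot: [-2.004, -0.005, 0.063]
contact_force: [1.5, 0.6, 0.8]
gripper_width: 0.832
```

```bash
python3 -c "
from look import *
look('l10',(90,340,120,310),(90,220,125,375))
print(robot.sense()['contact_force'])"
```

```text
25.8833 [394.4 162.  273.3] [-2.006 -0.004  0.056] 0.8220444066570458
[-0.2425285   0.13036957  0.31643961]
```

View pics/l10.png

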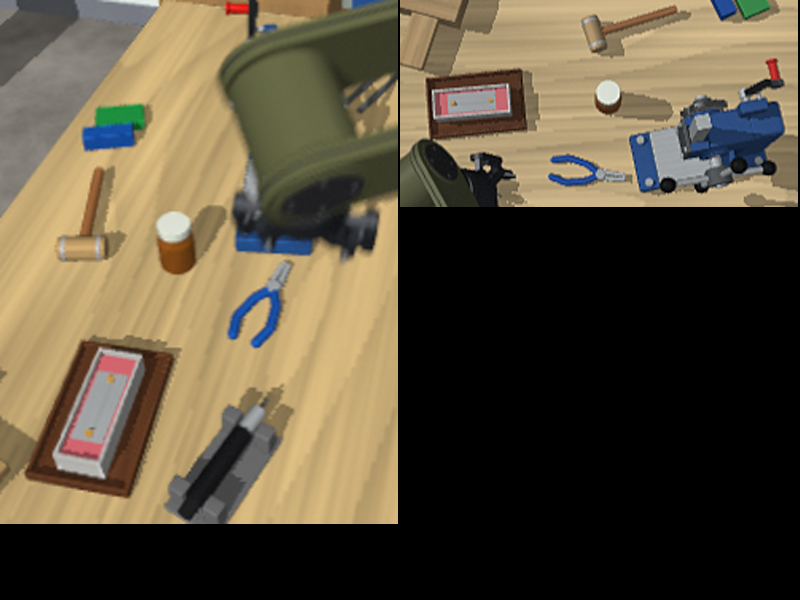

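Run:
```python
from pose import *
t=camera("top");c=t[110:190,130:220].astype(int)
m=((c[...,2]>85)).astype(np.uint8)   # aluminium/pink brighter in blue than the wood
tr=((c.max(2)<105)&(c[...,0]>c[...,2]+15)).astype(np.uint8)
n,l,st,ce=cv2.connectedComponentsWithStats(m);
for i in range(1,n):
    if st[i,4]>300: print(st[i],ce[i])
# component containing predicted mould centre
p=proj("top",[[630,267,40]])[0]-[130,110];i=l[int(p[1]),int(p[0])];print(p,i)
def quad(mask,z):
    b=cv2.boxPoints(cv2.minAreaRect(cv2.findNonZero(mask)))+[130,110];return atz("top",b,z)
if i:
    Q=quad((l==i).astype(np.uint8),42);print("mould",Q,Q.mean(0))
tt=tr.copy();tt[cv2.dilate((l==i).astype(np.uint8),np.ones((2,2)))>0]=1
n2,l2,s2,_=cv2.connectedComponentsWithStats(tt);j=l2[int(p[1]),int(p[0])];print(s2[j])
Q=quad((l2==j).astype(np.uint8),16);print("tray",Q,Q.mean(0))
```

```text
[  12    0   78   80 2952] [62.2 36.7]
[  0  22  19  53 570] [ 5.6 46. ]
[ 15  32  50  24 862] [40.3 43.4]
[41.  43.2] 7
mould [[656.6 356.7  42. ]
 [666.9 194.2  42. ]
 [599.7 188.8  42. ]
 [589.6 350.2  42. ]] [628.2 272.5  42. ]
[  11   23   64   46 2290]
tray [[687.8 377.7  16. ]
 [706.4 170.2  16. ]
 [570.9 156.6  16. ]
 [552.7 361.2  16. ]] [629.5 266.4  16. ]
```

```bash
python3 -c "
from bench import robot
print(robot.sense()['dq'],robot.sense()['time']);print(robot.sign_off())"
```

```text
[ 0.03502387  0.05848127 -0.04296511  0.01331746 -0.00923407  0.01117503] 25.9333
the job is handed in; nothing more can be done
None
```

The job is done and handed in at about 26 s of the 67 s limit; the sign-off gave no verdict.

- **Pawl:** I gripped the red handle and swung it over. Every later picture shows it lying back on its stop.
- **Ram:** I wound the wheel to about 2.57 rad, which puts the ram about 38 mm up. That angle was fitted to all four knobs in the top view. The ram top seen just before the final push agreed, at roughly 34 to 36 mm. The grip on the knob slipped off twice, so I finished by pushing a knob from its front side. My automatic wheel-angle estimate was wrong afterwards (about 1.8 to 2.0 rad), so I set it aside and went by the pictures.
- **Mould:** I drew it out about 50 mm along the bolster, regripped near its middle, and carried it level to the tray. I lowered it until the force showed contact, at the height expected for the tray floor, before letting go. In the last picture it lies flat, right way up and inside the wooden tray. It sits about 6 mm off centre lengthways, where there is about 16 mm of room each side.
- **Other things:** The jar, pliers and mallet look unmoved in the last picture. I judged that by eye and did not measure them again. The arm was touching nothing at the end.

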